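# Collect the drying cylinder collars on the carrying rod

### The arm

A 6-joint arm with a two-finger parallel gripper is mounted at the origin on the work surface. World frame = base frame: x ahead of the robot, y to its left, z up, the work surface at z = 0. Lengths are in m, angles in degrees, forces in N, time in s.
With the tool pointing down it reaches from about 0.275 to 0.75 m from the base axis. Payload 10.2 kg.
Tool frame: the origin (TCP) lies midway between the tips of the shut fingers; the grasp point (between the pads) lies 19 mm behind it; z points along the fingers, y is the line along which they close (so a half turn about z gives the same grasp; the last joint's range is limited). The gripper opens to 85 mm and grips with 20 to 120 N. Pads are 22 mm wide; open, the fingers measure 114 mm over their backs; the gripper's body (76 mm by 85 mm) begins 54 mm behind the grasp point. The pads swing forward as they close: fully open they stand 13 mm farther back than shut.
Start: joints at [-82.013, 17.928, 85.812, -0, 76.261, -12.8], TCP at [0.186, -0.491, 0.231] pointing down, gripper open.
Joint ranges: [-168.41, 168.41], [-55.51, 124.54], [10.69, 146.95], [-70.63, 250.63], [1, 178], [-165.06, 165.06]. Speed limits (degrees/s): [136.94, 136.94, 172.46, 180, 180, 180].

### API

Orientations are given as [roll, pitch, yaw] about the fixed x, y, z axes, in that order (R = Rz(yaw) Ry(pitch) Rx(roll)).
In Python, from cell import sense, read_camera, get_calibration, close_job, search_frame, spot_point gives the robot as it stands.
- The arm moves only by the tool drive_tool, never from a script. Its argument "steps" is a list of rows, each an object with "jaw": the closure in counts, from 0 (fully open) to 255 (shut); "translation": the shift along the tool's x, y, z in mm, a list of three; "spin": the turn about the tool's z in degrees. A call has 1 to 20 rows; each row is the pose to reach, as a shift and turn from the pose commanded when the call began, along the tool's axes at that moment; what a row does not reach only later rows make up. A row lasts 1/8 s, in which the tool goes at most 62.5 mm and 10.7 degrees, less where a joint would pass 70% of its speed; a pose out of reach is approached as far as the arm can. A call with a gripper value outside its range is refused whole. The fingers move at their own pace and stop on an object; the grip force is fixed at half the most. Time passes only in rows, so rows that repeat a pose let the fingers close. It gives the time, the measured TCP pose, the force, the opening and the grip force at its end, in the units of the state.
- sense(): the state, without advancing time (a new reading comes with each control period).
- read_camera(name): name is "scene" or "top" or "wrist"; returns the picture (420x560x3 uint8, red, green, blue); there is no depth.
- get_calibration(name): a dict with "fx", "fy", "cx", "cy" (pixels), "xyz" and "orientation" of the camera in the world. Camera axes: x right, y down, z forward; pixel columns grow to the right and rows downward; lengths in m; the calibration is good to about 2 mm. A picture is of the moment at which its call begins: read the wrist's pose just before it. get_calibration takes no time and is no camera call; for the wrist camera it gives the pose at the moment of the call.
- close_job(): hands the job in; it is judged then, once.
Trained networks look in the newest picture that a camera, given by its name, has taken for a name from the list of things; names that differ only in an ending like _2 or _b are one class to them, and where a whole thing is asked for, a point or a joint stands for the part that bears it (a point fixed in the world has none). Each returns a list of dicts, best first, with "conf" (0 to 1); they miss things now and then, are a little off and sometimes report something else, mostly with a low value. They report only what shows in the picture. A call takes as long as a camera call. They do not tell look-alikes from the thing itself.
- search_frame(camera, target): "position" ([row, column] in pixels, amid what is visible of it).
- spot_point(camera, target): "position" ([row, column] in pixels: a listed point, or the origin of a listed thing).
The state is a dict: "time_s": time; "qpos": joint angles; "qvel": joint speeds; "effort": joint torques, N m; "tool_pos": TCP position; "ee_rot": TCP orientation; "contact_force": force on the tool from outside, world axes, zero at the start; "ft_torque": the same for the moment, N m; "gripper_width": finger opening in m; "finger_force": force on a finger pad.
Only numpy, scipy, OpenCV 4.12 (cv2) and the standard library are available. Lean on these libraries where they do the work, as an engineer would, in place of code of your own. Each camera call takes 0.05 s, during which the arm holds its last target. There are 200 camera calls.

### The job

Take the steel carrying rod from its stand, run its prong through both ring collars standing in their rack, and lift the two off together. Then lay the rod's handle back in its stand, with both collars still hanging on the prong, and let go. The rack of solid discs without holes is not for this job.

Things in the scene. Friction and masses are not known exactly. Their poses are not given: they have to be found in the camera images.
- rod_grip (a point): Steel rod (360 g) lying level in its stand. Point: centre of its square handle, near the centre of mass; grasp here from above. Handle 120 mm long (x), 20 wide (y), 22 high (z up). From its +x end a straight 8 mm prong points along +x, with a 14 mm ball at its end, tip 150 mm from the point. Collars hang on the prong between handle and ball, centres about 14 mm below its axis.
- stand_seat (a point): Fixed white stand. Point: where the handle's centre belongs, 80 mm above the table; x is the rod's direction, prong side +x, z up. Two supports 7 mm thick stand 40 mm before and behind the point along x, each with a flat-floored notch 26 mm wide flaring to 60 mm, 25 mm deep, floor 11 mm below the point. The handle lies across both; the prong overhangs. Base plate 130 x 90 x 10 mm.
- collar_a_mid (a point): Nearer of two like blue plastic ring collars standing on edge in a fixed white rack: outside 60 mm, hole 36, thickness 16, 32 g. Point: centre of the hole; x runs along it, away from the robot, through the other collar. Rack 75 x 80 mm; collars stand 35 mm above the table between posts 73 mm high that leave the holes clear; they lift straight up.
- collar_b_mid (a point): Farther collar in the same rack, same make and axes, on the same axis, 24 mm beyond the nearer. Point: centre of its hole, 64 mm above the table. A second, like rack holds two solid discs of the same outside size and material but without holes, and one more lies on the table. The racks and the stand change places from run to run.
There are look-alikes about, which are no part of the job. What is shaped like the part that bears collar_b_mid but black, brown or orange is not meant.

How it is judged:
By the outcome, as a careful person would: the job done as asked, in the order asked, and still so for the second after the job is handed in, with the robot touching nothing.
It also fails if it takes over 58 s, if anything falls off the work surface, if the arm or the gripper's body presses on something with over 40 N, if the wrist force passes 120 N, or if a joint passes its speed limit or range.

## Working session

There is one attempt and no reset: what is moved stays moved. The work goes in short steps, Python scripts to look and compute and a tool call to move; the robot and the scene stay as the last step left them, time stands still between calls to the robot, and variables do not carry over. Pictures are saved under pics/ and viewed, at most 10 in all, crops included, and the job is handed in when it is done.

Besides the shell and the picture viewer there is one more tool, called after "Request:" by a JSON object that holds its "api" and its "payload", one argument or row to a line. drive_tool: Moves the arm, as the interface text tells. Its arguments: {"type":"object","properties":{"steps":{"type":"array","items":{"type":"object","properties":{"jaw":{"type":"number"},"translation":{"type":"array","items":{"type":"number"}},"spin":{"type":"number"}}}}},"required":["steps"]}

```bash
mkdir -p pics
cat > h.py <<'E'
from cell import *
import numpy as np, cv2
from scipy.spatial.transform import Rotation as R
def save(im,n): cv2.imwrite('pics/'+n,cv2.cvtColor(im,cv2.COLOR_RGB2BGR))
def cal(n):
    c=get_calibration(n); return c,R.from_euler('xyz',c['orientation'],degrees=True).as_matrix(),np.array(c['xyz'])
def ray(C,p):
    c,M,t=C; return M@np.array([(p[1]-c['cx'])/c['fx'],(p[0]-c['cy'])/c['fy'],1.]),t
def atz(C,p,z):
    d,t=ray(C,p); return t+d*(z-t[2])/d[2]
def proj(C,X):
    c,M,t=C; q=M.T@(np.array(X)-t); return q[1]/q[2]*c['fy']+c['cy'],q[0]/q[2]*c['fx']+c['cx']
def tri(Cs,ps):
    A=np.zeros((3,3));b=np.zeros(3)
    for C,p in zip(Cs,ps):
        d,t=ray(C,p); d/=np.linalg.norm(d);P=np.eye(3)-np.outer(d,d);A+=P;b+=P@t
    return np.linalg.solve(A,b)
E
python3 - <<'E'
from h import *
ims=[]
for n in('scene','top'):
    im=read_camera(n);save(im,n+'0.png')
    C=cal(n);print(n,C[0])
    for t,z in(('rod_grip',.08),('stand_seat',.08),('collar_a_mid',.064),('collar_b_mid',.064)):
        for d in spot_point(n,t): print(t,np.round(d['position'],1),round(d['conf'],2),np.round(atz(C,d['position'],z),3))
s=sense();print(s['tool_pos'],s['ee_rot'],s['time_s'],s['contact_force'])
E
```

```text
scene {'fx': 491.249651570873, 'fy': 491.249651570873, 'cx': 280.3557532711017, 'cy': 199.68510748778226, 'xyz': array([1.02424071, 0.06448789, 0.81395153]), 'orientation': array([-146.56921399,    0.40385871,  103.86649232])}
rod_grip [221.9 429.1] 0.64 [0.539 0.205 0.08 ]
rod_grip [243.4 170.6] 0.21 [ 0.685 -0.216  0.08 ]
stand_seat [220.3 428.9] 0.68 [0.536 0.205 0.08 ]
collar_a_mid [227.3 176.7] 0.67 [ 0.645 -0.223  0.064]
collar_b_mid [261.6 230.5] 0.98 [ 0.686 -0.111  0.064]
collar_b_mid [238.5 117.7] 0.88 [ 0.69  -0.315  0.064]
collar_b_mid [155.8 150.6] 0.62 [ 0.505 -0.33   0.064]
collar_b_mid [240.6 172. ] 0.6 [ 0.672 -0.222  0.064]
collar_b_mid [198.5 140.8] 0.56 [ 0.603 -0.309  0.064]
top {'fx': 438.8357923659011, 'fy': 438.8357923659011, 'cx': 281.4483777909782, 'cy': 200.6962030854671, 'xyz': array([ 0.4849111 , -0.07413472,  0.83943448]), 'orientation': array([-173.31024863,    1.66489362,  -90.82499465])}
rod_grip [222.1 132.3] 0.88 [0.541 0.208 0.08 ]
stand_seat [217.3 132.8] 0.84 [0.55  0.208 0.08 ]
collar_a_mid [156.8 375.3] 0.68 [ 0.652 -0.222  0.064]
collar_b_mid [146.8 430.4] 0.87 [ 0.668 -0.321  0.064]
collar_b_mid [194.8 428.7] 0.87 [ 0.582 -0.313  0.064]
collar_b_mid [248.3 438.6] 0.7 [ 0.488 -0.325  0.064]
collar_b_mid [151.2 318.5] 0.51 [ 0.665 -0.121  0.064]
[ 0.18629632 -0.49082374  0.23127744] [-1.79996763e+02  9.92462107e-04  2.07873379e+01] 0.5 [-0.5581773   0.25030339 -0.61258133]
```

View pics/scene0.png

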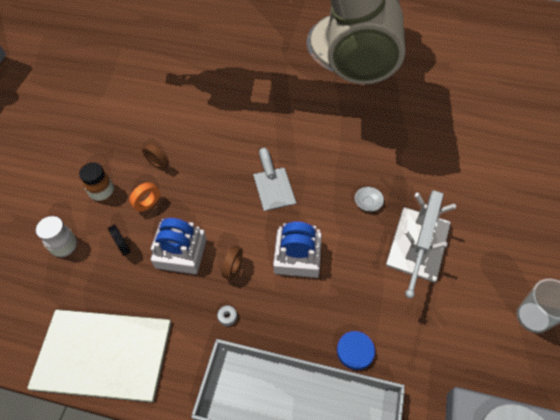

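View pics/top0.png

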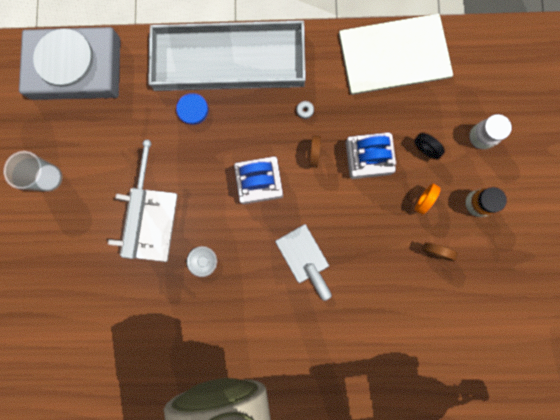

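The scene picture shows the rod and stand at about (428,230). One blue rack is at (177,240) and seems to have see-through rings, and the other is at (298,245) and looks solid. The top picture shows those racks at (372,155) and (258,180). Candidates to rule out are the solid-disc rack at scene (298,245), the loose disc (356,350), the orange ring (145,197), the brown ones (232,262) and (155,155), and the black one (118,240). I'll check with a close crop.

Run:
```python
import cv2,numpy as np
s=cv2.imread('pics/scene0.png');t=cv2.imread('pics/top0.png')
k=lambda im,r,c,h,w,f:cv2.resize(im[r:r+h,c:c+w],None,fx=f,fy=f,interpolation=cv2.INTER_CUBIC)
a=np.hstack([k(s,205,145,75,80,5),k(s,210,260,75,80,5)])
b=np.hstack([k(t,125,335,55,80,5),k(t,150,220,55,80,5)])
cv2.imwrite('pics/crop1.png',np.vstack([a[:320],b]))
cv2.imwrite('pics/crop2.png',k(t,130,95,140,100,4.2))
```

```text
(no output)
```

View pics/crop1.png

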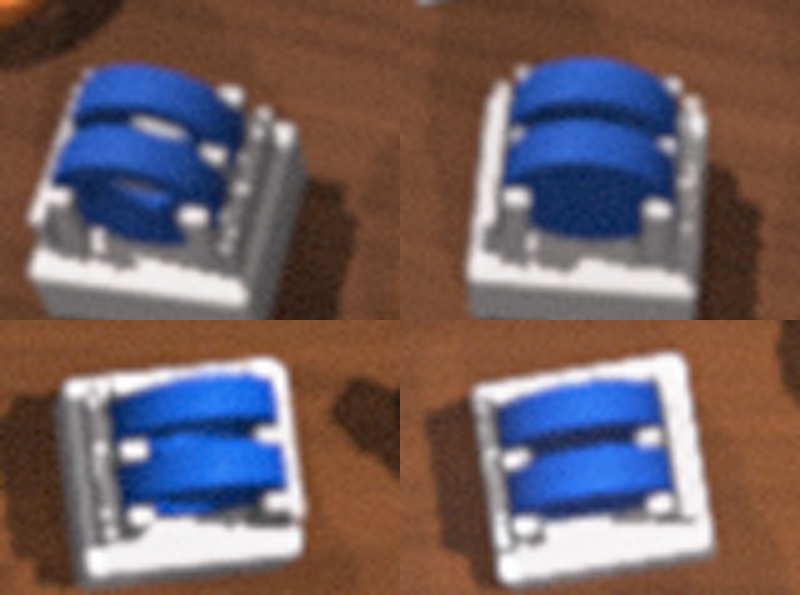

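View pics/crop2.png

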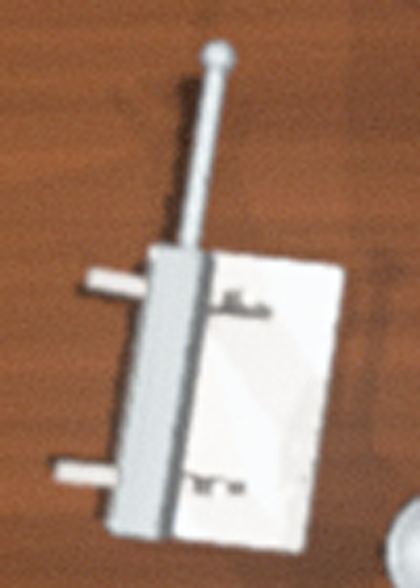

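The close crop shows the left rack (scene 177,240; top 372,155) with open holes, so those are the collars. The right one is solid. The rod handle runs from top (128.6,257) to (138,189.5), with the ball at (146.7,143).

Run:
```python
from h import *
C=cal('top');f=lambda x,y,z:atz(C,(130+y/4.2,95+x/4.2),z)
a,b,t=f(141,535,.091),f(182,252,.091),f(217,56,.08)
ang=lambda v:np.degrees(np.arctan2(v[1],v[0]))
print(a,b,t,(a+b)/2,ang(b-a),ang(t-(a+b)/2),np.linalg.norm(t-(a+b)/2),np.linalg.norm(b-a))
g=lambda x,y,z:atz(C,(125+(y-320)/5,335+x/5),z)
for p,q,z in(((90,552),(300,522),.04),((65,382),(285,360),.04),((65,382),(90,560),.04),((285,360),(303,520),.04)):
    P,Q=g(*p,z),g(*q,z);print(P,Q,ang(Q-P))
# spacing ring tops z=.094: centre near/far
print(g(195,405,.094),g(202,465,.094))
S=cal('scene')
print(tri([C,S],[(156.8,375.3),(227.3,176.7)]),tri([C,S],[(146.8+4,375.5),(240.6,172)]))
W=cal('wrist');print(W[0]);print(W[1])
```

```text
[0.48013902 0.20916259 0.091     ] [0.59620356 0.19509737 0.091     ] [0.68179947 0.18603609 0.08      ] [0.53817129 0.20212998 0.091     ] -6.909668549039858 -6.393464429738456 0.1449450467003542 0.11691368422384156
[ 0.63098344 -0.18476718  0.04      ] [ 0.6406506  -0.26200181  0.04      ] -82.86561581002286
[ 0.69524869 -0.17765392  0.04      ] [ 0.70180484 -0.25918546  0.04      ] -85.40259621070604
[ 0.69524869 -0.17765392  0.04      ] [ 0.62799759 -0.18466768  0.04      ] -174.04602575998058
[ 0.70180484 -0.25918546  0.04      ] [ 0.64137545 -0.26312994  0.04      ] -176.26536225695898
[ 0.6719166  -0.21512271  0.094     ] [ 0.65074381 -0.21669822  0.094     ]
[ 0.64996616 -0.2197141   0.07436113] [ 0.66615782 -0.22570445  0.05221927]
{'fx': 351.245213559435, 'fy': 351.245213559435, 'cx': 272.3124067647285, 'cy': 205.74723950975732, 'xyz': array([ 0.25243344, -0.46622154,  0.37386876]), 'orientation': array([ 1.63901400e+02, -2.46577117e-02, -6.91952603e+01])}
[[ 3.55184261e-01 -8.98181515e-01 -2.59063905e-01]
 [-9.34796211e-01 -3.41144518e-01 -9.88759929e-02]
 [ 4.30358241e-04  2.77291153e-01 -9.60785841e-01]]
```

Request:
{"api": "drive_tool", "payload": {
  "steps": [
    {"jaw": 0, "translation": [436, -124, 0], "spin": 15.3},
    {"jaw": 0, "translation": [436, -124, 0], "spin": 15.3},
    {"jaw": 0, "translation": [436, -124, 0], "spin": 15.3},
    {"jaw": 0, "translation": [436, -124, 0], "spin": 15.3},
    {"jaw": 0, "translation": [436, -124, 0], "spin": 15.3},
    {"jaw": 0, "translation": [436, -124, 0], "spin": 15.3},
    {"jaw": 0, "translation": [436, -124, 0], "spin": 15.3},
    {"jaw": 0, "translation": [436, -124, 0], "spin": 15.3},
    {"jaw": 0, "translation": [436, -124, 0], "spin": 15.3},
    {"jaw": 0, "translation": [436, -124, 0], "spin": 15.3},
    {"jaw": 0, "translation": [436, -124, 0], "spin": 15.3}
  ]
}}

```text
time_s: 1.88
tool_pos: [0.5491, -0.2212, 0.2315]
ee_rot: [180.0, -0.0, 5.4]
contact_force: [1.1, 0.5, 0.4]
gripper_width: 0.0852
finger_force: 0.0
```

Run:
```python
from h import *
s=sense();print(s['tool_pos'],s['ee_rot'],s['time_s'])
im=read_camera('wrist');C=cal('wrist');save(im,'w1.png');np.save('w1.npy',np.array(0))
import pickle;pickle.dump(C,open('w1.pkl','wb'))
for t,z in(('collar_a_mid',.064),('collar_b_mid',.064)):
    for d in spot_point('wrist',t): print(t,np.round(d['position'],1),round(d['conf'],2),np.round(atz(C,d['position'],z),3))
save(cv2.resize(im,(784,588),interpolation=cv2.INTER_CUBIC),'w1b.png')
```

```text
[ 0.54913647 -0.22124868  0.23150314] [ 1.79988586e+02 -7.09274468e-04  5.38524004e+00] 1.875
collar_a_mid [ 64.9 285.3] 0.92 [ 0.652 -0.223  0.064]
collar_b_mid [156.2 374.5] 0.86 [ 0.584 -0.309  0.064]
collar_b_mid [ 33.4 284.2] 0.83 [ 0.675 -0.219  0.064]
collar_b_mid [ 33.  169.1] 0.73 [ 0.667 -0.127  0.064]
collar_b_mid [ 50.7 405.4] 0.61 [ 0.672 -0.319  0.064]
collar_b_mid [251.9 370.8] 0.58 [ 0.494 -0.321  0.064]
```

View pics/w1b.png

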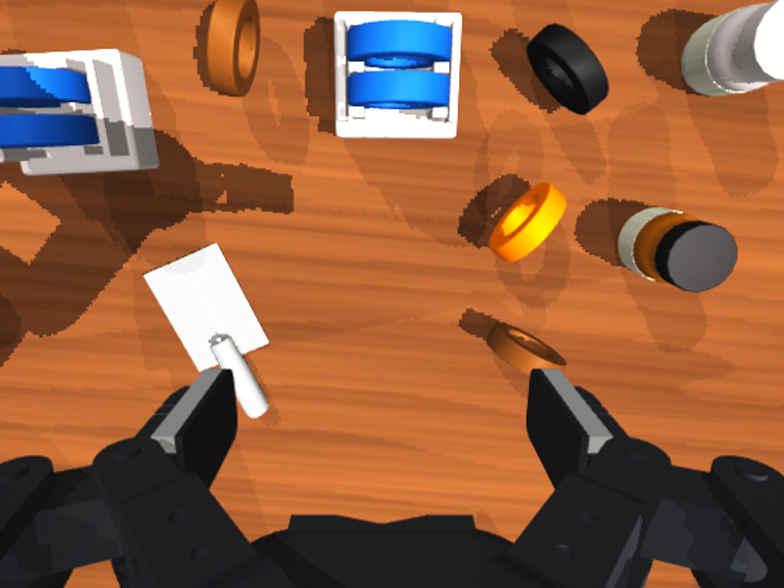

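The wrist picture shows the ring rack at about (285,54) in native pixels, almost aligned with the tool, with both holes visible from above.

Run:
```python
from h import *
import pickle
C=pickle.load(open('w1.pkl','rb'));im=cv2.imread('pics/w1.png')
h=cv2.cvtColor(im,cv2.COLOR_BGR2HSV);m=cv2.inRange(h,(100,120,110),(125,255,255));m[:,:235]=0;m[:,335:]=0;m[100:]=0
n,l,st,ce=cv2.connectedComponentsWithStats(m)
for i in range(1,n):
    if st[i][4]>100:
        x,y,w,hh=st[i][:4];print(st[i],ce[i]);
        # widest extents at ring mid height
        print(atz(C,(y+hh/2,x),.064),atz(C,(y+hh/2,x+w-1),.064))
        r=cv2.minAreaRect(np.argwhere(l==i)[:,::-1].astype(np.float32));print(r)
g=lambda x,y,z:atz(C,(y/1.4,x/1.4),z)
ang=lambda v:np.degrees(np.arctan2(v[1],v[0]))
for p,q in(((337,137),(457,138)),((336,12),(462,13))):
    P,Q=g(*p,.035),g(*q,.035);print(P,Q,(P+Q)/2,ang(P-Q)-90)
```

```text
[ 248   14   75   64 4067] [284.46594541  45.64150479]
[ 0.66321277 -0.19108863  0.064     ] [ 0.66888965 -0.2509391   0.064     ]
((285.0, 45.5), (63.0, 74.0), 90.0)
[ 0.62272955 -0.18548726  0.035     ] [ 0.62956822 -0.26434621  0.035     ] [ 0.62614889 -0.22491674  0.035     ] 4.956305589093944
[ 0.69633733 -0.17974129  0.035     ] [ 0.70314373 -0.25731058  0.035     ] [ 0.69974053 -0.21852593  0.035     ] 5.014635862025585
```

Request:
{"api": "drive_tool", "payload": {
  "steps": [
    {"jaw": 0, "translation": [28, -423, 0], "spin": 12.0},
    {"jaw": 0, "translation": [28, -423, 0], "spin": 12.0},
    {"jaw": 0, "translation": [28, -423, 0], "spin": 12.0},
    {"jaw": 0, "translation": [28, -423, 0], "spin": 12.0},
    {"jaw": 0, "translation": [28, -423, 0], "spin": 12.0},
    {"jaw": 0, "translation": [28, -423, 0], "spin": 12.0},
    {"jaw": 0, "translation": [28, -423, 0], "spin": 12.0},
    {"jaw": 0, "translation": [28, -423, 0], "spin": 12.0},
    {"jaw": 0, "translation": [28, -423, 0], "spin": 12.0},
    {"jaw": 0, "translation": [28, -423, 0], "spin": 12.0}
  ]
}}

```text
time_s: 3.28
tool_pos: [0.5376, 0.2023, 0.2314]
ee_rot: [180.0, -0.0, -6.6]
contact_force: [0.9, 0.2, 0.4]
gripper_width: 0.0855
finger_force: 0.0
```

Run:
```python
from h import *
s=sense();print(s['tool_pos'],s['ee_rot'],s['time_s'])
im=read_camera('wrist');C=cal('wrist')
import pickle;pickle.dump(C,open('w2.pkl','wb'));save(im,'w2.png')
for t in('rod_grip','stand_seat'):
    for d in spot_point('wrist',t): print(t,np.round(d['position'],1),round(d['conf'],2),np.round(atz(C,d['position'],.08),3))
save(cv2.resize(im,(784,588),interpolation=cv2.INTER_CUBIC),'w2b.png')
```

```text
[0.53762417 0.20225264 0.23138874] [ 1.79991672e+02 -6.19901750e-03 -6.61483228e+00] 3.275
rod_grip [188.8 267.5] 0.74 [0.539 0.206 0.08 ]
stand_seat [186.3 268.1] 0.8 [0.541 0.205 0.08 ]
```

View pics/w2b.png

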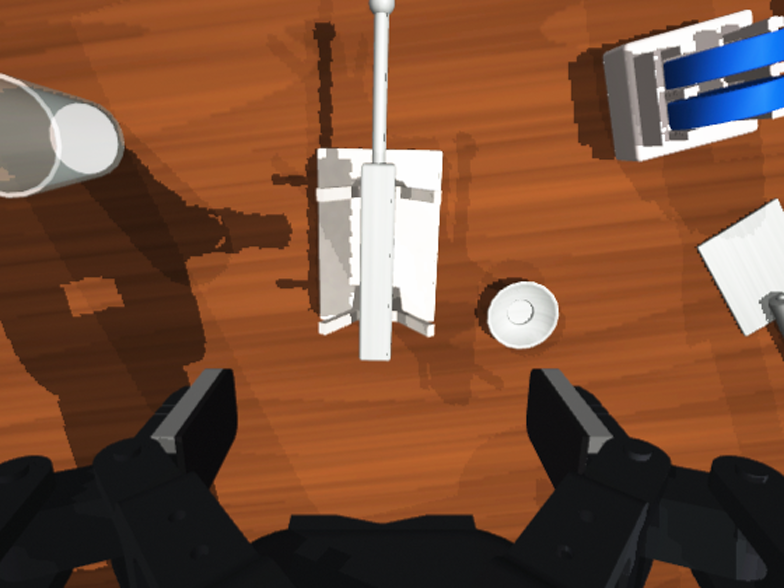

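The wrist picture shows the handle at about (269,188) in native pixels, nearly vertical, with the prong pointing up to the ball at (272,2).

Run:
```python
from h import *
import pickle
C=pickle.load(open('w2.pkl','rb'));g=lambda x,y,z:atz(C,(y/1.4,x/1.4),z)
ang=lambda v:np.degrees(np.arctan2(v[1],v[0]))
a,b,t=g(375.5,360,.091),g(378,164,.091),g(381.5,3,.08)
print(a,b,(a+b)/2,ang(b-a),t,ang(t-(a+b)/2),np.linalg.norm((t-(a+b)/2)[:2]))
# stand base edges (z=.01)
P=[g(318,150,.01),g(442,152,.01)];print(P,ang(P[0]-P[1])-90)
print(C[2])
```

```text
[0.48069375 0.21202743 0.091     ] [0.59860814 0.19659016 0.091     ] [0.53965094 0.2043088  0.091     ] -7.458703445752389 [0.68074206 0.18511811 0.08      ] -7.745626710330984 0.1423902592437936
[array([0.61049257, 0.23871279, 0.01      ]), array([0.5989627 , 0.15103417, 0.01      ])] -7.491497684463042
[0.60785027 0.19387453 0.37400948]
```

Request:
{"api": "drive_tool", "payload": {
  "steps": [
    {"jaw": 0, "translation": [1.6, -2.4, 40], "spin": 0.9},
    {"jaw": 0, "translation": [1.6, -2.4, 90], "spin": 0.9},
    {"jaw": 0, "translation": [1.6, -2.4, 130], "spin": 0.9},
    {"jaw": 0, "translation": [1.6, -2.4, 155], "spin": 0.9},
    {"jaw": 0, "translation": [1.6, -2.4, 171], "spin": 0.9},
    {"jaw": 0, "translation": [1.6, -2.4, 171], "spin": 0.9},
    {"jaw": 0, "translation": [1.6, -2.4, 171], "spin": 0.9},
    {"jaw": 255, "translation": [1.6, -2.4, 171], "spin": 0.9},
    {"jaw": 255, "translation": [1.6, -2.4, 171], "spin": 0.9},
    {"jaw": 255, "translation": [1.6, -2.4, 171], "spin": 0.9},
    {"jaw": 255, "translation": [1.6, -2.4, 171], "spin": 0.9},
    {"jaw": 255, "translation": [1.6, -2.4, 171], "spin": 0.9},
    {"jaw": 255, "translation": [1.6, -2.4, 171], "spin": 0.9},
    {"jaw": 255, "translation": [1.6, -2.4, 171], "spin": 0.9},
    {"jaw": 255, "translation": [1.6, -2.4, 171], "spin": 0.9}
  ]
}}

```text
time_s: 5.3
tool_pos: [0.5393, 0.2058, 0.0606]
ee_rot: [-180.0, -0.0, -7.4]
contact_force: [-1.0, 0.1, 5.4]
gripper_width: 0.0192
finger_force: 59.4
```

Request:
{"api": "drive_tool", "payload": {
  "steps": [
    {"jaw": 255, "translation": [0, 0, -15], "spin": 0},
    {"jaw": 255, "translation": [0, 0, -45], "spin": 0},
    {"jaw": 255, "translation": [0, 0, -85], "spin": 0},
    {"jaw": 255, "translation": [0, 0, -110], "spin": 0},
    {"jaw": 255, "translation": [0, 15, -120], "spin": 0},
    {"jaw": 255, "translation": [-2, 45, -120], "spin": -1},
    {"jaw": 255, "translation": [-6, 85, -120], "spin": -2},
    {"jaw": 255, "translation": [-9, 130, -120], "spin": -4},
    {"jaw": 255, "translation": [-12, 180, -120], "spin": -5},
    {"jaw": 255, "translation": [-15, 230, -120], "spin": -6},
    {"jaw": 255, "translation": [-18, 280, -120], "spin": -8},
    {"jaw": 255, "translation": [-21, 330, -120], "spin": -9},
    {"jaw": 255, "translation": [-24, 380, -120], "spin": -10},
    {"jaw": 255, "translation": [-26, 420, -120], "spin": -11},
    {"jaw": 255, "translation": [-28, 443, -120], "spin": -12},
    {"jaw": 255, "translation": [-28, 453, -120], "spin": -12.4},
    {"jaw": 255, "translation": [-28, 453, -120], "spin": -12.4},
    {"jaw": 255, "translation": [-28, 453, -120], "spin": -12.4}
  ]
}}

```text
time_s: 7.55
tool_pos: [0.453, -0.239, 0.1801]
ee_rot: [-180.0, 0.0, 5.0]
contact_force: [-0.1, -0.3, -3.5]
gripper_width: 0.0195
finger_force: 59.0
```

Run:
```python
from h import *
s=sense();print(s['tool_pos'],s['ee_rot'],s['time_s'],s['contact_force'],s['ft_torque'],s['gripper_width'])
im=read_camera('wrist');C=cal('wrist')
import pickle;pickle.dump(C,open('w3.pkl','wb'));save(im,'w3.png')
for t in('rod_grip','collar_a_mid','collar_b_mid'):
    for d in spot_point('wrist',t): print(t,np.round(d['position'],1),round(d['conf'],2),np.round(atz(C,d['position'],.064),3))
p=np.array(s['tool_pos']);M=R.from_euler('xyz',s['ee_rot'],degrees=True).as_matrix()
for k in(60,143):print(proj(C,p+M@[k/1000,0,-.019]))
top=read_camera('top');T=cal('top')
for k in(0,60,143):print('top',proj(T,p+M@[k/1000,0,-.019]))
b=cv2.resize(top[110:230,300:450],None,fx=4,fy=4,interpolation=cv2.INTER_CUBIC)
save(np.hstack([cv2.resize(im,(560,420))[:360,130:380],b[:360,:530]]),'w3b.png')
```

```text
[ 0.4530164  -0.23897331  0.18014162] [-1.79966646e+02  1.63419889e-02  5.02463677e+00] 7.55 [-0.07595387 -0.30390326 -3.46354271] [0.00251826 0.04302739 0.07414791] 0.0194904444719618
rod_grip [294.1 271.8] 0.58 [ 0.373 -0.246  0.064]
collar_b_mid [166.7 391.9] 0.9 [ 0.487 -0.326  0.064]
collar_b_mid [ 37.9 391.9] 0.86 [ 0.574 -0.31   0.064]
(np.float64(136.67716389350278), np.float64(271.0673570312396))
(np.float64(-162.83224035453856), np.float64(270.9517552088457))
top (np.float64(272.949420606181), np.float64(410.0127878858725))
top (np.float64(231.1578285511865), np.float64(404.3384323662647))
top (np.float64(174.87399400443607), np.float64(396.69635721380894))
```

View pics/w3b.png

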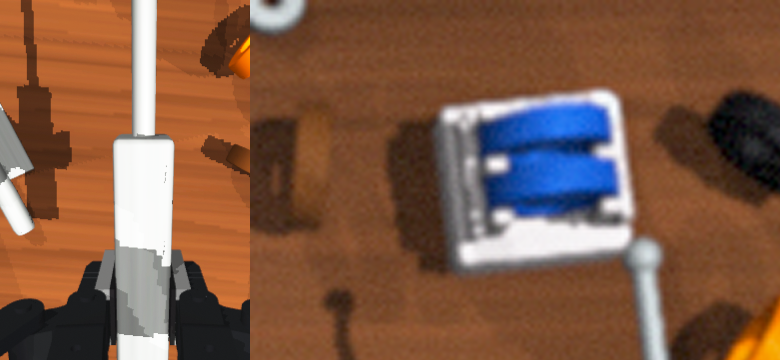

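The crop shows the rod gripped straight, with its ball at top (398,172) beside the rack and in line with it. This agrees with the projected tip. Next I'll descend and insert, watching the force.

Request:
{"api": "drive_tool", "payload": {
  "steps": [
    {"jaw": 255, "translation": [0, -1, 20], "spin": 0},
    {"jaw": 255, "translation": [0, -1, 60], "spin": 0},
    {"jaw": 255, "translation": [0, -1, 100], "spin": 0},
    {"jaw": 255, "translation": [0, -1, 125], "spin": 0},
    {"jaw": 255, "translation": [0, -1, 135], "spin": 0},
    {"jaw": 255, "translation": [0, -1, 135], "spin": 0},
    {"jaw": 255, "translation": [0, -1, 135], "spin": 0}
  ]
}}

```text
time_s: 8.68
tool_pos: [0.4535, -0.2393, 0.0464]
ee_rot: [179.9, -0.1, 5.0]
contact_force: [-0.1, -0.3, -3.1]
gripper_width: 0.0192
finger_force: 58.9
```

Run:
```python
from h import *
s=sense();print(s['tool_pos'],s['ee_rot'],s['contact_force'])
p=np.array(s['tool_pos']);M=R.from_euler('xyz',s['ee_rot'],degrees=True).as_matrix()
o=[]
for n,(r,c,h,w,f) in(('top',(120,330,140,100,4)),('scene',(150,120,140,100,4))):
    im=read_camera(n);T=cal(n)
    for k in(60,143):print(n,proj(T,p+M@[k/1000,0.001,-.0194]))
    print(n,'hole a,b',proj(T,[.651,-.2228,.064]),proj(T,[.675,-.2207,.064]))
    o.append(cv2.resize(im[r:r+h,c:c+w],None,fx=f,fy=f,interpolation=cv2.INTER_CUBIC))
save(np.hstack(o),'ins.png')
```

```text
[ 0.45347977 -0.23926446  0.04639024] [ 1.79915815e+02 -8.34537869e-02  4.99052904e+00] [-0.11731128 -0.2910115  -3.07039572]
top (np.float64(234.47433937314207), np.float64(386.0840991217591))
top (np.float64(187.72002963501726), np.float64(380.01968447832627))
top hole a,b (np.float64(157.51298467104726), np.float64(375.74607337672603)) (np.float64(144.41913092431662), np.float64(374.04242966841275))
scene (np.float64(167.69074845953614), np.float64(194.97440686010768))
scene (np.float64(203.71439955184556), np.float64(183.60572713475597))
scene hole a,b (np.float64(230.38294423450756), np.float64(175.70463203324218)) (np.float64(242.32486529597458), np.float64(171.95323599377724))
```

View pics/ins.png

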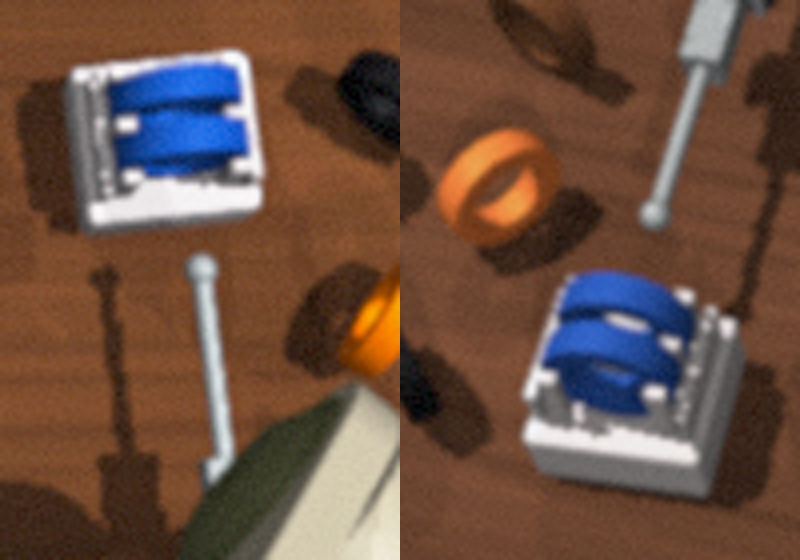

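Ball at top (380.5,186.8) and scene (183.7,203.7) matches the prediction within a pixel, and it's on the hole axis. Inserting now.

Request:
{"api": "drive_tool", "payload": {
  "steps": [
    {"jaw": 255, "translation": [10, 0, 1], "spin": 0},
    {"jaw": 255, "translation": [25, 0, 1], "spin": 0},
    {"jaw": 255, "translation": [40, 0, 1], "spin": 0},
    {"jaw": 255, "translation": [52, 0, 1], "spin": 0},
    {"jaw": 255, "translation": [64, 0, 1], "spin": 0},
    {"jaw": 255, "translation": [76, 0, 1], "spin": 0},
    {"jaw": 255, "translation": [88, 0, 1], "spin": 0},
    {"jaw": 255, "translation": [100, 0, 1], "spin": 0},
    {"jaw": 255, "translation": [108, 0, 1], "spin": 0},
    {"jaw": 255, "translation": [111, 0, 1], "spin": 0},
    {"jaw": 255, "translation": [111, 0, 1], "spin": 0}
  ]
}}

```text
time_s: 10.15
tool_pos: [0.5634, -0.2291, 0.0442]
ee_rot: [-180.0, 0.0, 5.0]
contact_force: [0.0, -0.4, -4.4]
gripper_width: 0.019
finger_force: 59.0
```

Run:
```python
from h import *
s=sense();print(s['tool_pos'],s['ee_rot'],s['contact_force'])
o=[]
for n,(r,c,h,w,f) in(('top',(100,330,140,100,4)),('scene',(180,120,140,100,4))):
    im=read_camera(n)
    o.append(cv2.resize(im[r:r+h,c:c+w],None,fx=f,fy=f,interpolation=cv2.INTER_CUBIC))
save(np.hstack(o),'ins2.png')
```

```text
[ 0.56342358 -0.22914489  0.04418832] [-1.79990306e+02  1.52657463e-02  4.99155662e+00] [ 0.04100152 -0.3591804  -4.44452147]
```

View pics/ins2.png

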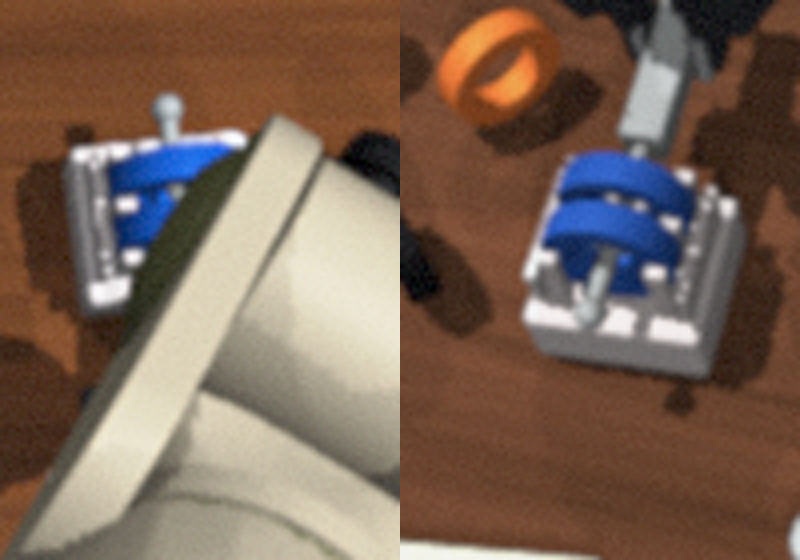

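The prong is through both collars, with the ball clear at scene (167,258) and no side force. I'll lift gently.

Request:
{"api": "drive_tool", "payload": {
  "steps": [
    {"jaw": 255, "translation": [0, 0, -4], "spin": 0},
    {"jaw": 255, "translation": [0, 0, -8], "spin": 0},
    {"jaw": 255, "translation": [0, 0, -12], "spin": 0},
    {"jaw": 255, "translation": [0, 0, -16], "spin": 0},
    {"jaw": 255, "translation": [0, 0, -20], "spin": 0},
    {"jaw": 255, "translation": [0, 0, -25], "spin": 0},
    {"jaw": 255, "translation": [0, 0, -32], "spin": 0},
    {"jaw": 255, "translation": [0, 0, -40], "spin": 0},
    {"jaw": 255, "translation": [0, 0, -50], "spin": 0},
    {"jaw": 255, "translation": [0, 0, -62], "spin": 0},
    {"jaw": 255, "translation": [0, 0, -75], "spin": 0},
    {"jaw": 255, "translation": [0, 0, -90], "spin": 0},
    {"jaw": 255, "translation": [0, 0, -105], "spin": 0},
    {"jaw": 255, "translation": [0, 0, -120], "spin": 0},
    {"jaw": 255, "translation": [0, 0, -133], "spin": 0},
    {"jaw": 255, "translation": [0, 0, -142], "spin": 0},
    {"jaw": 255, "translation": [0, 0, -148], "spin": 0},
    {"jaw": 255, "translation": [0, 0, -150], "spin": 0},
    {"jaw": 255, "translation": [0, 0, -150], "spin": 0}
  ]
}}

```text
time_s: 12.62
tool_pos: [0.5634, -0.2291, 0.194]
ee_rot: [-180.0, 0.0, 5.0]
contact_force: [0.2, -0.5, -5.1]
gripper_width: 0.019
finger_force: 59.0
```

Run:
```python
from h import *
s=sense();print(s['tool_pos'],s['ee_rot'],s['contact_force'],s['ft_torque'])
p=np.array(s['tool_pos']);M=R.from_euler('xyz',s['ee_rot'],degrees=True).as_matrix()
im=read_camera('scene');T=cal('scene')
for k in(60,143):print(proj(T,p+M@[k/1000,0.001,-.0194]))
r,c=int(proj(T,p+M@[.1,0,-.019])[0])-50,int(proj(T,p+M@[.1,0,-.019])[1])-50;print(r,c)
a=cv2.resize(im[r:r+120,c:c+100],None,fx=4,fy=4,interpolation=cv2.INTER_CUBIC)
save(a,'lift.png')
# goal: grasp TCP
d=np.array([.5393,.2058,.0606])-p;print(M.T@d)
```

```text
[ 0.56339406 -0.22913586  0.19400741] [-1.79978957e+02  2.53074374e-02  4.98788426e+00] [ 0.22986407 -0.51043941 -5.1033322 ] [ 0.00791992  0.07756044 -0.02681099]
(np.float64(166.37819247578736), np.float64(162.81577134053646))
(np.float64(211.6710729394409), np.float64(146.48840755042775))
137 105
[ 0.01387165 -0.43533464  0.13356119]
```

View pics/lift.png

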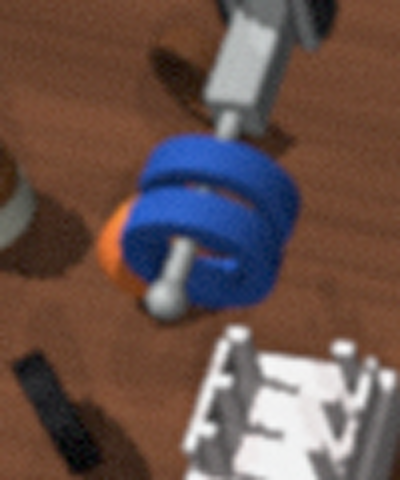

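The crop shows both collars hanging on the prong, the rod level (ball at scene (146,211), as predicted) and the rack empty. Moving smoothly back over the stand.

Request:
{"api": "drive_tool", "payload": {
  "steps": [
    {"jaw": 255, "translation": [0.1, -4, 0], "spin": 0.1},
    {"jaw": 255, "translation": [0.4, -13, 0], "spin": 0.4},
    {"jaw": 255, "translation": [0.9, -28, 0], "spin": 0.8},
    {"jaw": 255, "translation": [1.6, -49, 0], "spin": 1.4},
    {"jaw": 255, "translation": [2.4, -75, 0], "spin": 2.1},
    {"jaw": 255, "translation": [3.4, -105, 0], "spin": 3.0},
    {"jaw": 255, "translation": [4.4, -138, 0], "spin": 3.9},
    {"jaw": 255, "translation": [5.5, -172, 0], "spin": 4.9},
    {"jaw": 255, "translation": [6.6, -206, 0], "spin": 5.9},
    {"jaw": 255, "translation": [7.7, -240, 0], "spin": 6.8},
    {"jaw": 255, "translation": [8.8, -274, 0], "spin": 7.8},
    {"jaw": 255, "translation": [9.8, -307, 0], "spin": 8.8},
    {"jaw": 255, "translation": [10.8, -338, 0], "spin": 9.6},
    {"jaw": 255, "translation": [11.7, -366, 0], "spin": 10.4},
    {"jaw": 255, "translation": [12.5, -390, 0], "spin": 11.1},
    {"jaw": 255, "translation": [13.1, -409, 0], "spin": 11.7},
    {"jaw": 255, "translation": [13.5, -423, 0], "spin": 12.1},
    {"jaw": 255, "translation": [13.8, -431, 0], "spin": 12.3},
    {"jaw": 255, "translation": [13.9, -435, 0], "spin": 12.4},
    {"jaw": 255, "translation": [13.9, -435, 0], "spin": 12.4}
  ]
}}

```text
time_s: 15.18
tool_pos: [0.5395, 0.2052, 0.1943]
ee_rot: [180.0, 0.0, -7.4]
contact_force: [-0.8, -0.7, -4.2]
gripper_width: 0.0192
finger_force: 58.9
```

Run:
```python
from h import *
s=sense();print(s['tool_pos'],s['ee_rot'],s['time_s'],s['contact_force'],s['ft_torque'])
p=np.array(s['tool_pos']);M=R.from_euler('xyz',s['ee_rot'],degrees=True).as_matrix()
im=read_camera('scene');save(im,'tr.png');T=cal('scene')
print('pred ball',proj(T,p+M@[.143,0.001,-.0194]))
for t in('collar_a_mid','rod_grip'):
    for d in search_frame('scene',t): print(t,np.round(d['position'],1),round(d['conf'],2))
for k in(70,80,90,100,110,120):print(k,proj(T,p+M@[k/1000,0,-.005]))
h=cv2.cvtColor(im,cv2.COLOR_RGB2HSV);m=cv2.inRange(h,(100,120,60),(130,255,255))
n,l,st,ce=cv2.connectedComponentsWithStats(m);print([(st[i].tolist(),ce[i].round(1)) for i in range(1,n) if st[i][4]>60])
print(M.T@(np.array([.5393,.2058,.0606])-p))
```

```text
[0.53953916 0.20523209 0.19425459] [ 1.79994649e+02  3.84613608e-03 -7.42314684e+00] 15.175 [-0.76173265 -0.72706671 -4.17476445] [ 0.00480554  0.11260318 -0.0436893 ]
pred ball (np.float64(255.834302026881), np.float64(430.6775287458789))
collar_a_mid [253.2 410.9] 0.67
rod_grip [190.5 444.4] 0.68
70 (np.float64(218.6306425222584), np.float64(439.2520850227404))
80 (np.float64(224.14735066891822), np.float64(437.88635203488684))
90 (np.float64(229.74392156533236), np.float64(436.50084798267017))
100 (np.float64(235.4221020579759), np.float64(435.095140411483))
110 (np.float64(241.1836903127757), np.float64(433.66878416191884))
120 (np.float64(247.03053771365455), np.float64(432.221320899763))
[([412, 212, 47, 45, 1403], array([435.7, 232.5])), ([281, 222, 34, 36, 942], array([297.7, 238.7])), ([337, 331, 38, 39, 1134], array([355.5, 350.2]))]
[-0.00030156 -0.00054474  0.13365456]
```

Request:
{"api": "drive_tool", "payload": {
  "steps": [
    {"jaw": 255, "translation": [0, -0.5, 4], "spin": 0},
    {"jaw": 255, "translation": [0, -0.5, 12], "spin": 0},
    {"jaw": 255, "translation": [0, -0.5, 24], "spin": 0},
    {"jaw": 255, "translation": [0, -0.5, 38], "spin": 0},
    {"jaw": 255, "translation": [0, -0.5, 52], "spin": 0},
    {"jaw": 255, "translation": [0, -0.5, 66], "spin": 0},
    {"jaw": 255, "translation": [0, -0.5, 80], "spin": 0},
    {"jaw": 255, "translation": [0, -0.5, 92], "spin": 0},
    {"jaw": 255, "translation": [0, -0.5, 102], "spin": 0},
    {"jaw": 255, "translation": [0, -0.5, 110], "spin": 0},
    {"jaw": 255, "translation": [0, -0.5, 116], "spin": 0},
    {"jaw": 255, "translation": [0, -0.5, 121], "spin": 0},
    {"jaw": 255, "translation": [0, -0.5, 125], "spin": 0},
    {"jaw": 255, "translation": [0, -0.5, 128], "spin": 0},
    {"jaw": 255, "translation": [0, -0.5, 130], "spin": 0},
    {"jaw": 255, "translation": [0, -0.5, 132], "spin": 0},
    {"jaw": 255, "translation": [0, -0.5, 133], "spin": 0},
    {"jaw": 255, "translation": [0, -0.5, 133], "spin": 0}
  ]
}}

```text
time_s: 17.58
tool_pos: [0.5396, 0.2059, 0.0613]
ee_rot: [180.0, 0.0, -7.4]
contact_force: [0.5, 0.5, -3.7]
gripper_width: 0.0191
finger_force: 59.0
```

Request:
{"api": "drive_tool", "payload": {
  "steps": [
    {"jaw": 255, "translation": [0, 0, 0.4], "spin": 0},
    {"jaw": 255, "translation": [0, 0, 0.7], "spin": 0},
    {"jaw": 255, "translation": [0, 0, 1.0], "spin": 0},
    {"jaw": 255, "translation": [0, 0, 1.0], "spin": 0}
  ]
}}

```text
time_s: 18.08
tool_pos: [0.5396, 0.2059, 0.0606]
ee_rot: [-180.0, -0.0, -7.4]
contact_force: [-3.4, -0.2, 0.2]
gripper_width: 0.0189
finger_force: 59.5
```

Request:
{"api": "drive_tool", "payload": {
  "steps": [
    {"jaw": 190, "translation": [0, 0, 0], "spin": 0},
    {"jaw": 180, "translation": [0, 0, 0], "spin": 0},
    {"jaw": 160, "translation": [0, 0, 0], "spin": 0},
    {"jaw": 120, "translation": [0, 0, 0], "spin": 0},
    {"jaw": 60, "translation": [0, 0, 0], "spin": 0},
    {"jaw": 0, "translation": [0, 0, 0], "spin": 0},
    {"jaw": 0, "translation": [0, 0, 0], "spin": 0},
    {"jaw": 0, "translation": [0, 0, 0], "spin": 0},
    {"jaw": 0, "translation": [0, 0, 0], "spin": 0},
    {"jaw": 0, "translation": [0, 0, -10], "spin": 0},
    {"jaw": 0, "translation": [0, 0, -30], "spin": 0},
    {"jaw": 0, "translation": [0, 0, -65], "spin": 0},
    {"jaw": 0, "translation": [0, 0, -110], "spin": 0},
    {"jaw": 0, "translation": [0, 0, -150], "spin": 0},
    {"jaw": 0, "translation": [0, 0, -170], "spin": 0},
    {"jaw": 0, "translation": [0, 0, -170], "spin": 0},
    {"jaw": 0, "translation": [0, 0, -170], "spin": 0}
  ]
}}

```text
time_s: 20.2
tool_pos: [0.5392, 0.2058, 0.2293]
ee_rot: [180.0, 0.1, -7.4]
contact_force: [0.0, -1.1, -0.8]
gripper_width: 0.0852
finger_force: 0.0
```

Run:
```python
from h import *
s=sense();print(s['tool_pos'],s['time_s'],s['contact_force'],s['gripper_width'])
for n in('scene','wrist'):
    im=read_camera(n);T=cal(n)
    for t in('rod_grip','stand_seat'):
        for d in spot_point(n,t): print(n,t,np.round(d['position'],1),round(d['conf'],2),np.round(atz(T,d['position'],.08),3))
    h=cv2.cvtColor(im,cv2.COLOR_RGB2HSV);m=cv2.inRange(h,(100,120,60),(130,255,255))
    q,l,st,ce=cv2.connectedComponentsWithStats(m)
    for i in range(1,q):
        if st[i][4]>60: print(n,st[i],ce[i].round(1),atz(T,ce[i][::-1],.085))
    # rod-frame position of prong 60..136 in pixels
    u=np.array([np.cos(np.radians(-7.5)),np.sin(np.radians(-7.5)),0])
    print([np.round(proj(T,np.array([.5395,.2045,.08])+u*k/1000),0) for k in(60,85,110,143)])
    save(im,'end_'+n+'.png')
```

```text
[0.53917699 0.20578658 0.22933327] 20.2 [ 0.04491046 -1.06518328 -0.80786239] 0.08516784930412279
scene rod_grip [221.5 426.5] 0.75 [0.539 0.201 0.08 ]
scene stand_seat [221.1 428.8] 0.76 [0.538 0.204 0.08 ]
scene [281 222  34  36 945] [297.6 238.7] [ 0.62802841 -0.008523    0.085     ]
scene [ 395  255   40   39 1019] [415.2 273.2] [0.64525608 0.18987943 0.085     ]
scene [ 337  331   38   39 1132] [355.5 350.1] [0.79072869 0.11597603 0.085     ]
[array([251., 421.]), array([263., 418.]), array([276., 414.]), array([294., 410.])]
wrist stand_seat [187.7 273.7] 0.61 [0.541 0.204 0.08 ]
wrist [ 478   19   82   42 1826] [520.4  40.6] [0.63090907 0.00602445 0.085     ]
wrist [ 236   32   74   32 2077] [272.6  47.5] [0.65006984 0.19066629 0.085     ]
wrist [ 481   52   79   39 1904] [522.3  71.9] [0.60837364 0.00308143 0.085     ]
wrist [ 236   68   73   25 1679] [272.4  79.8] [0.62730936 0.19378972 0.085     ]
[array([118., 273.]), array([ 85., 273.]), array([ 50., 274.]), array([  2., 274.])]
```

```bash
python3 -c "from cell import *;print(close_job())"
```

```text
the job is handed in; nothing more can be done
None
```

The rod is back in its stand with both ring collars hanging on the prong, the gripper is clear, and the job was handed in at about 20 s; the last camera check, by position measurements rather than a viewed picture, found both collars on the prong, and no verdict came back.

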